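# Draw the tension gauge to its set mark with the eye link and hold it

### The job

Check the spring tension gauge: take the eye link (the fitting with the big open ring) out of the fittings tray, leaving the other two fittings in it, and drop its ring down over the post on the gauge's draw bar. Then pull the bar out by the link, with the fingers touching neither bar nor gauge, until the pointer on top stands between the two prongs of the mark clip. Finish while still holding the link, keeping the pointer there against the spring so that a reading can be taken: do not let go.

Things in the scene. Friction and masses are not known exactly. Their poses are not given: they have to be found in the camera images.
- link_grip (a point): eye link: loose flat steel fitting in the tray, 126 mm long, 14 mm high, 0.08-0.17 kg; a straight handle 14 mm wide with a ring at one end, a 44 mm crossbar at the other. Point: centre of the handle, 7 mm above its underside; grasp across the 14 mm from above. x runs along the handle to the ring, z up. Bare handle from 38 mm behind to 36 mm ahead of this point.
- link_end (a point): centre of the eye link's ring, half-way up: 55 mm ahead of link_grip along its x. The ring is 38 mm outside, 22 mm inside (a through hole), 14 mm high. Same axes as link_grip.
- link: the whole eye link; origin on its underside, 5 mm ahead of link_grip along x, same axes.
- blind_link_grip (a point): second fitting, same size and handle, but with a solid round disc (38 mm, dark dot in its middle) in place of the ring: not the one wanted, stays in the tray. Point and axes as link_grip.
- fork_grip (a point): third fitting, same handle, ending in a two-pronged open fork: not the one wanted, stays in the tray. Point and axes as link_grip.
- tray: fixed grey open tray 230 x 240 x 30 mm (x, y, z), walls and floor 6 mm, left of the gauge; origin under its centre on the work surface. The three fittings lie in it side by side, about 70 mm apart in any order, crossbars toward the robot, with two brass weights (30 mm wide, 40 high; 24 wide, 32 high) standing before the crossbars, by the near wall.
- gauge: tension gauge, fixed: grey housing 130 x 64 mm, top 62 mm above the surface, on a dark foot 100 mm wide, 18 mm high, standing out 10 mm in front. Origin on the surface under the middle of the housing's front face; x points into the gauge, away from the robot; the bar is pulled out along -x. Carries the draw bar.
- post (a point): foot of the upright post (10 mm thick, 23 mm high, tapered tip) on the draw bar: on the post's axis at the bar's flat upper face, 52 mm above the surface, 36 mm in front of the housing when home. The bar is 32 mm wide there and ends 17 mm in front of the post, with free space beyond. Axes as the gauge's: pull along -x. Moves with the bar.
- draw_bar (a joint): how far the steel draw bar is pulled out, m: 0 is home, 0.075 the end stop. A spring pulls it back with about 3.6 N at home plus 0.9 N per 10 mm; let go, it runs home.
- pointer (a point): on the thin dark pointer blade (2 mm wide, 7 mm from its tip) that rides on the bar and sweeps over the white scale on the housing, 69.5 mm above the surface; axes as the gauge's. Moves with the bar.
- mark (a point): middle of the 12 mm gap between the two prongs of the mark clip, an aluminium clip fixed on the housing's left edge, at the pointer's height; axes as the gauge's. The pointer starts 25 to 60 mm farther along the gauge's x and is at the mark when both have the same position along that x.

How it is judged:
By the outcome, as a careful person would: the job done as asked, in the order asked, and still so for the second after the job is handed in, while the arm keeps its last pose, push and grip.
It also fails if it takes over 43 s, if anything falls off the work surface, if the arm or the gripper's body presses on something with over 40 N, if the wrist force passes 120 N, or if a joint passes its speed limit or range.

### The arm

A 6-joint arm with a two-finger parallel gripper is mounted at the origin on a cart in front of the work surface, level with it; the furniture and walls round the work are solid. World frame = base frame: x ahead of the robot, y to its left, z up, the work surface at z = 0. Lengths are in mm, angles in rad, forces in N, time in s.
With the tool pointing down it reaches from about 350 to 775 mm from the base axis. Payload 7.3 kg.
Tool frame: the origin (TCP) lies midway between the tips of the shut fingers; the grasp point (between the pads) lies 19 mm behind it (bot.grip_depth is the distance from the TCP to the grasp point, in mm); z points along the fingers, x is the direction in which the jaws open and shut, and the axes are right-handed (so a half turn about z gives the same grasp; the last joint's range is limited). The gripper opens to 92 mm and grips with 3 to 60 N. Pads are 19 mm wide; open, the fingers measure 130 mm over their backs; the gripper's body (75 mm by 190 mm) begins 47 mm behind the grasp point.
Start: joints at [-1.313, 0.342, 1.524, -0, 1.275, -0.146], TCP at [206.304, -482.787, 226.741] pointing down, gripper open.
Joint ranges: [-2.53, 2.53], [-0.77, 2.02], [0.04, 2.7], [-1, 4.14], [0.28, 2.66], [-3.11, 3.11]. Speed limits (rad/s): [2.57, 2.57, 3.14, 3.14, 3.14, 3.14].

### API

Orientations are given as [roll, pitch, yaw] about the fixed x, y, z axes, in that order (R = Rz(yaw) Ry(pitch) Rx(roll)).
In Python, from plant import bot gives the robot as it stands. The module is installed in compiled form; this text tells all that it offers.
- The arm moves only by the shell command python3 -m inch 'ROWS'. ROWS is JSON, a list that holds one entry, the list of rows, each a list of 7 numbers: the shift along the tool's x, y, z each as a share of 0.2 m, from -1 to 1, then the turn, a rotation vector about the tool's x, y, z each as a share of 45 degrees, from -1 to 1, then the closure, from -1 (fully open) to 1 (shut), so that 0 is half open. A call has exactly 10 rows; each row is the pose to reach, as a shift and turn from the pose commanded when the call began, along the tool's axes at that moment; what a row does not reach only later rows make up. A row lasts 1/8 s, in which the tool goes at most 62.5 mm and 10.7 degrees, less where a joint would pass 70% of its speed; a pose out of reach is approached as far as the arm can. A call with a number of a shift or a turn outside -1 to 1 is refused whole. A call with a gripper value outside its range is refused whole. The fingers move at their own pace and stop on an object; the grip force is fixed at half the most. Time passes only in rows, so rows that repeat a pose let the fingers close, or fill a call up. It gives the time, the measured TCP pose, the force and the opening at its end, in the units of the state.
- bot.get_obs(): the state, without advancing time (a new reading comes with each control period).
- bot.capture(name): name is "side" or "top" or "wrist"; returns the picture (400x640x3 uint8, red, green, blue); there is no depth.
- bot.camera_params(name): a dict with "fx", "fy", "cx", "cy" (pixels), "k1" (the pictures are not rectified: a ray, as slopes to the right and down, at radius r is drawn at 1 + k1 r^2 times it, then the intrinsics apply), "R" (3x3) and "t" (3): a world point X has camera coordinates R X + t; the wrist camera has in their place "T_tool_cam" (4x4, takes a point from camera to tool coordinates, whose origin is the TCP and whose axes are the tool frame's). Camera axes: x right, y down, z forward; pixel columns grow to the right and rows downward; lengths in mm; the calibration is good to about 2 mm. A picture is of the moment at which its call begins: read the wrist's pose just before it. camera_params takes no time and is no camera call.
- bot.close_job(): hands the job in, once; it reports no verdict.
The state is a dict: "time": time; "joint_positions": joint angles; "dq": joint speeds; "tau": joint torques, N m; "tool_pos": TCP position; "tcp_rot": TCP orientation; "contact_force": force on the tool from outside, world axes, zero at the start; "moment": the same for the moment, N m; "grip_width": finger opening in mm.
Only numpy, scipy, OpenCV 4.12 (cv2) and the standard library are available. Lean on these libraries where they do the work, as an engineer would, in place of code of your own. Each camera call takes 0.05 s, during which the arm holds its last target.

## Working session

There is one attempt and no reset: what is moved stays moved. The work goes in short steps, Python scripts to look and compute and a shell command to move; the robot and the scene stay as the last step left them, time stands still between calls to the robot, and variables do not carry over. Pictures are saved under pics/ and viewed, and the job is handed in when it is done.

```bash
mkdir -p pics; python3 - <<'E'
from plant import bot
import cv2
o=bot.get_obs(); print(o)
for n in("top","side"):
    cv2.imwrite(f"pics/{n}0.png",cv2.cvtColor(bot.capture(n),cv2.COLOR_RGB2BGR)); print(bot.camera_params(n))
print(bot.camera_params("wrist"))
E
```

```text
{'time': 0.0, 'joint_positions': array([-1.31300896e+00,  3.42704254e-01,  1.52500733e+00,  3.19079890e-05,
        1.27535877e+00, -1.45979189e-01]), 'dq': array([-6.01449512e-05,  7.01344053e-04,  7.91382404e-04,  1.26708798e-03,
        3.65035354e-04, -9.44780043e-05]), 'tau': array([-1.24550301e-03, -4.31246173e+01, -2.44222587e+01,  7.16038956e-02,
        5.59325656e-02, -1.30313178e-04]), 'tool_pos': array([ 206.20379055, -482.38633484,  226.05791068]), 'tcp_rot': array([-3.14134752e+00,  1.45754756e-03, -1.16703890e+00]), 'contact_force': array([ 0.22560232, -0.79313223, -0.24230756]), 'moment': array([-0.01084975, -0.03146503,  0.03571879]), 'grip_width': 92.00104068236804}
{'fx': 473.8708492267866, 'fy': 473.8708492267866, 'cx': 315.6165834756807, 'cy': 196.54311247502437, 'k1': -0.08976583232184314, 'R': array([[ 0.0054837 , -0.99998119,  0.00274919],
       [-0.98267113, -0.00589811, -0.18526378],
       [ 0.18527651, -0.00168562, -0.98268498]]), 't': array([265.89321605, 634.15777919, 959.29519262])}
{'fx': 376.74193364926646, 'fy': 376.74193364926646, 'cx': 319.5394519872484, 'cy': 203.49431676521525, 'k1': -0.009710422645195496, 'R': array([[-0.98333189, -0.18006552, -0.02519511],
       [-0.06782107,  0.4918275 , -0.86804724],
       [ 0.16869703, -0.85186978, -0.4958419 ]]), 't': array([ 688.50773571,  -39.76059283, 1014.460652  ])}
{'fx': 344.7955957122657, 'fy': 344.7955957122657, 'cx': 319.10790246343527, 'cy': 197.73383157410436, 'k1': 0.015435747927935593, 'T_tool_cam': array([[ 9.99999795e-01, -6.05108892e-04,  2.07105524e-04,
         9.45547754e-01],
       [ 5.10493847e-04,  9.50249896e-01,  3.11488161e-01,
        -8.52352345e+01],
       [-3.85286259e-04, -3.11487991e-01,  9.50250011e-01,
        -1.57284759e+02],
       [ 0.00000000e+00,  0.00000000e+00,  0.00000000e+00,
         1.00000000e+00]])}
```

View pics/top0.png

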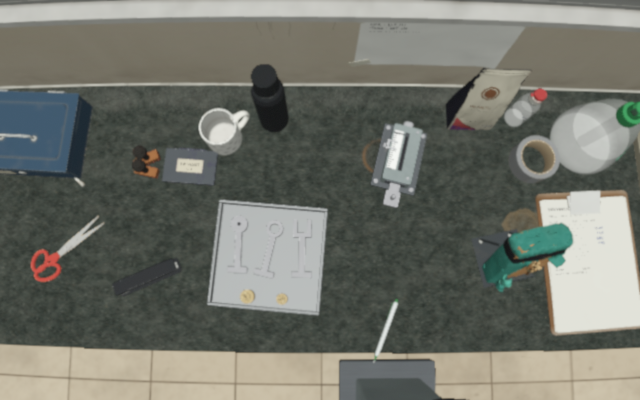

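View pics/side0.png

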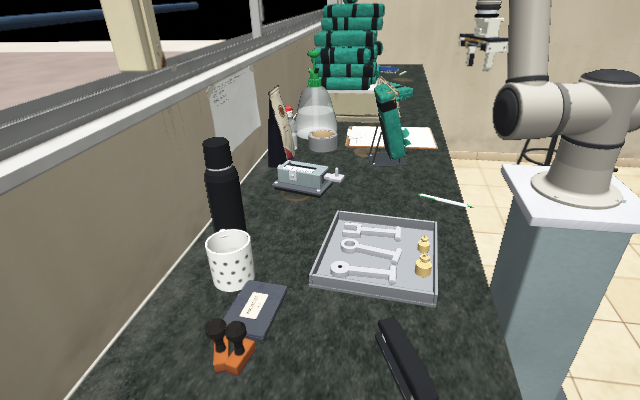

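The top view shows the tray at about (268,257). Left to right it holds the disc (238,224), the ring (277,229) and the fork (301,226). The gauge is at (402,155), with its bar end near (392,200). I'll zoom in to measure.

```bash
cat > h.py <<'E'
from plant import bot
import cv2, numpy as np
from scipy.spatial.transform import Rotation as Ro
def cam(n,o=None):
    p=bot.camera_params(n)
    if n=="wrist":
        o=o or bot.get_obs()
        T=np.eye(4);T[:3,:3]=Ro.from_euler('xyz',o['tcp_rot']).as_matrix();T[:3,3]=o['tool_pos']
        W=T@np.array(p['T_tool_cam']); p['R']=W[:3,:3].T; p['t']=-W[:3,:3].T@W[:3,3]
    return p
def ray(p,uv):
    d=np.array([(uv[0]-p['cx'])/p['fx'],(uv[1]-p['cy'])/p['fy']]);r=np.linalg.norm(d);s=r
    for _ in range(20): s=r/(1+p['k1']*s*s)
    x=d*(s/r if r>0 else 1)
    R=np.array(p['R']);return -R.T@np.array(p['t']),R.T@np.array([x[0],x[1],1])
def onz(p,uv,z):
    c,d=ray(p,uv);return c+d*(z-c[2])/d[2]
def proj(p,X):
    q=np.array(p['R'])@np.array(X,float)+np.array(p['t']);x=q[:2]/q[2];x=x*(1+p['k1']*(x@x))
    return np.array([p['fx']*x[0]+p['cx'],p['fy']*x[1]+p['cy']])
def crop(src,x0,y0,x1,y1,s,out):
    im=cv2.imread(src)[y0:y1,x0:x1];im=cv2.resize(im,None,fx=s,fy=s,interpolation=cv2.INTER_CUBIC)
    for k in range(x0,x1,10):
        cv2.putText(im,str(k),((k-x0)*s,8),0,.3,(0,0,255));cv2.line(im,((k-x0)*s,10),((k-x0)*s,15),(0,0,255))
    for k in range(y0,y1,10):
        cv2.putText(im,str(k),(0,(k-y0)*s+4),0,.3,(0,0,255))
    cv2.imwrite(out,im)
E
python3 - <<'E'
from h import *
crop('pics/top0.png',205,195,335,320,4,'pics/t_tray.png')
crop('pics/top0.png',360,110,440,215,5,'pics/t_g.png')
E
```

```text
(no output)
```

View pics/t_tray.png

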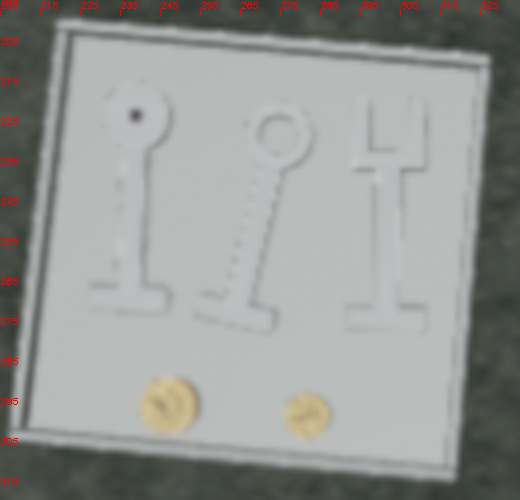

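View pics/t_g.png

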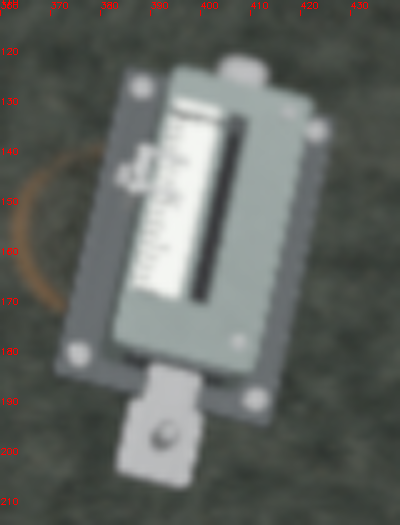

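```bash
python3 - <<'E'
from h import *
p=cam("top")
f=lambda x,y,s,x0,y0:((x+.5)/s-.5+x0,(y+.5)/s-.5+y0)
T=lambda x,y,z:onz(p,f(x,y,4,205,195),z)
G=lambda x,y,z:onz(p,f(x,y,5,360,110),z)
r=T(280,135,20);c=T(235,312,20);print("ring",r,"cross",c,np.linalg.norm(r-c),np.degrees(np.arctan2(*(r-c)[[1,0]])))
print("disc",T(136,115,20),"fork cross",T(387,318,20))
print("tray corners",[T(*q,30).round(0) for q in((62,22),(488,60),(455,475),(15,435))])
print("post tip",G(165,432,75),"foot",G(165,438,52))
print("bar end",G(117,470,52),G(190,487,52))
a,b=G(175,68,62),G(113,343,62);c,d=G(313,98,62),G(252,375,62)
for u,v in((b,a),(d,c),(a,c),(b,d)):print(u.round(1),v.round(1),np.linalg.norm(v-u),np.degrees(np.arctan2(*(v-u)[[1,0]])))
print("clip",G(137,170,69.5),"ptr",G(200,112,69.5))
o=bot.get_obs();R=Ro.from_euler('xyz',o['tcp_rot']).as_matrix();print(R)
E
```

```text
ring [567.95076064 359.49967066  20.        ] cross [471.02315035 382.06769846  20.        ] 99.52023671458204 -13.106878190472667
disc [578.49392352 439.54492359  20.        ] fork cross [468.41898178 299.43259501  20.        ]
tray corners [array([629., 481.,  30.]), array([609., 245.,  30.]), array([386., 262.,  30.]), array([404., 498.,  30.])]
post tip [631.73483725 106.32081952  75.        ] foot [633.47186049 102.53302057  52.        ]
bar end [619.26695229 123.73707387  52.        ] [611.98345853  92.19245394  52.        ]
[673.3 125.8  62. ] [798.6  95.3  62. ] 129.02313016725967 -13.676162326151305
[659.5  65.7  62. ] [785.4  34.1  62. ] 129.76684316413656 -14.101597509663348
[798.6  95.3  62. ] [785.4  34.1  62. ] 62.59629642911554 -102.22143496549445
[673.3 125.8  62. ] [659.5  65.7  62. ] 61.61842891447098 -102.88669642641682
clip [748.98057615 114.60526686  69.5       ] ptr [775.77247281  86.14832885  69.5       ]
[[ 3.92885457e-01 -9.19587365e-01 -3.09386801e-04]
 [-9.19586411e-01 -3.92885502e-01  1.34741534e-03]
 [-1.36061971e-03 -2.44871991e-04 -9.99999044e-01]]
```

```bash
python3 - <<'E'
from h import *
p=cam("top");s=cam("side")
def tri(a,b):
    c1,d1=ray(p,a);c2,d2=ray(s,b)
    A=np.stack([d1,-d2],1);k=np.linalg.lstsq(A,c2-c1,rcond=None)[0]
    return c1+k[0]*d1,c2+k[1]*d2
print(tri((572,236),(382,82)),tri((500,288),(400,160)),tri((545,230),(410,92)))
print(onz(p,(395,302),10),onz(p,(488,280),0),onz(p,(485,262),150))
# move plan
o=bot.get_obs();R=Ro.from_euler('xyz',o['tcp_rot']).as_matrix();t=o['tool_pos']
for X in([230,-330,330],[300,-150,330],[345,0,300]): print(X,R.T@(np.array(X)-t)/200)
E
python3 -c "
from h import *
crop('pics/top0.png',460,200,600,310,5,'pics/teal.png')"
```

```text
(array([ 530.38594717, -192.80645074,  231.89586252]), array([ 534.76321409, -192.78538071,  232.3411117 ])) (array([ 438.13905963, -144.96314425,   -2.75950445]), array([ 462.27538176, -145.9222842 ,   -2.51630192])) (array([ 541.35445342, -142.59581441,  231.66681882]), array([ 450.887459  , -135.06906057,  217.26136593]))
[409.07986286  95.21790292  10.        ] [ 456.06515892 -117.2174145     0.        ] [488.79715332 -58.05966853 150.        ]
[230, -330, 330] [-0.65478742 -0.40888577 -0.51842916]
[300, -150, 330] [-1.34490528 -1.0843383  -0.51732477]
[345, 0, 300] [-1.94599177 -1.58587285 -0.36638396]
```

View pics/teal.png

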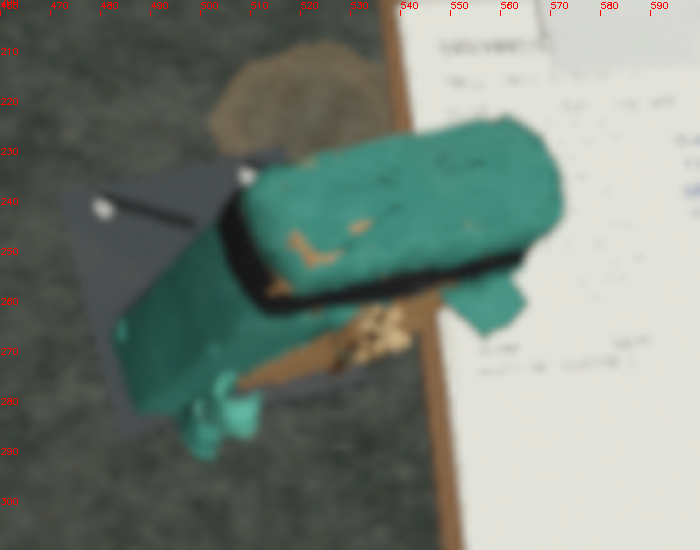

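```bash
python3 -m inch '[[[-0.1,-0.1,-0.3,0,0,0,0],[-0.3,-0.3,-0.5,0,0,-0.2,0],[-0.5,-0.5,-0.5,0,0,-0.4,0],[-0.7,-0.7,-0.5,0,0,-0.6,0],[-0.9,-0.85,-0.5,0,0,-0.8,0],[-1,-0.9,-0.5,0,0,-1,0],[-1,-0.9,-0.5,0,0,-1,0],[-1,-0.9,-0.5,0,0,-1,0],[-1,-0.9,-0.5,0,0,-1,0],[-1,-0.9,-0.5,0,0,-1,0]]]'; cat >> h.py <<'E'
def plan(X,yaw):
    o=bot.get_obs();R=Ro.from_euler('xyz',o['tcp_rot']).as_matrix()
    Rt=Ro.from_euler('xyz',[np.pi,0,np.radians(yaw)]).as_matrix()
    print('shift',(R.T@(np.array(X)-o['tool_pos'])/200).round(3),'turn',(np.degrees(Ro.from_matrix(R.T@Rt).as_rotvec())/45).round(3))
E
python3 -c "
from h import *
plan([345,0,320],30);plan([400,180,290],77)"
```

```text
time: 1.35
tool_pos: [293.1, -228.8, 326.5]
tcp_rot: [-3.141, 0.001, -0.383]
contact_force: [-1.1, 0.1, 0.7]
grip_width: 46.1
shift [-0.187 -1.158  0.033] turn [-0.000e+00  1.000e-03 -1.155e+00]
shift [-0.269 -2.095  0.183] turn [-1.000e-03  0.000e+00 -2.199e+00]
```

```bash
python3 -m inch '[[[-0.05,-0.2,0,0,0,-0.2,0],[-0.1,-0.5,0,0,0,-0.4,0],[-0.15,-0.8,0,0,0,-0.6,0],[-0.15,-1,0,0,0,-0.8,0],[-0.15,-1,0,0,0,-1,0],[-0.15,-1,0,0,0,-1,0],[-0.15,-1,0,0,0,-1,0],[-0.15,-1,0,0,0,-1,0],[-0.15,-1,0,0,0,-1,0],[-0.15,-1,0,0,0,-1,0]]]'
python3 -c "
from h import *
plan([420,160,250],68);plan([470,382,150],77)"
```

```text
time: 2.6
tool_pos: [339.8, -31.6, 326.7]
tcp_rot: [3.141, -0.0, 0.403]
contact_force: [0.4, -0.1, 0.2]
grip_width: 46.1
shift [ 0.744 -0.724  0.384] turn [ 0.     0.    -0.998]
shift [ 1.409 -1.648  0.883] turn [ 0.     0.    -1.198]
```

```bash
python3 -m inch '[[[0.2,-0.2,0.1,0,0,-0.2,0],[0.4,-0.4,0.2,0,0,-0.4,0],[0.6,-0.6,0.3,0,0,-0.6,0],[0.8,-0.8,0.4,0,0,-0.8,0],[0.95,-0.95,0.5,0,0,-1,0],[0.95,-0.95,0.5,0,0,-1,0],[0.95,-0.95,0.5,0,0,-1,0],[0.95,-0.95,0.5,0,0,-1,0],[0.95,-0.95,0.5,0,0,-1,0],[0.95,-0.95,0.5,0,0,-1,0]]]'
python3 -c "
from h import *
plan([500,374,130],77)"
```

```text
time: 3.85
tool_pos: [440.1, 217.5, 227.2]
tcp_rot: [3.141, -0.0, 1.188]
contact_force: [0.1, 0.3, -0.4]
grip_width: 45.8
shift [ 0.837 -0.015  0.486] turn [ 0.001 -0.001 -0.198]
```

```bash
python3 -m inch '[[[0.2,0,0.1,0,0,-0.1,0],[0.4,0,0.2,0,0,-0.2,0],[0.6,0,0.3,0,0,-0.2,0],[0.8,0,0.4,0,0,-0.2,0],[0.84,0,0.48,0,0,-0.2,0],[0.84,0,0.48,0,0,-0.2,0],[0.84,0,0.48,0,0,-0.2,0],[0.84,0,0.48,0,0,-0.2,0],[0.84,0,0.48,0,0,-0.2,0],[0.84,0,0.48,0,0,-0.2,0]]]'
python3 -c "
from h import *
plan([514.5,372,8],77)
cv2.imwrite('pics/w1.png',cv2.cvtColor(bot.capture('wrist'),cv2.COLOR_RGB2BGR))"
```

```text
time: 5.1
tool_pos: [502.6, 373.7, 131.2]
tcp_rot: [3.141, -0.0, 1.346]
contact_force: [-0.0, 0.1, 0.2]
grip_width: 45.8
shift [0.004 0.059 0.616] turn [ 0.001 -0.001  0.003]
```

View pics/w1.png

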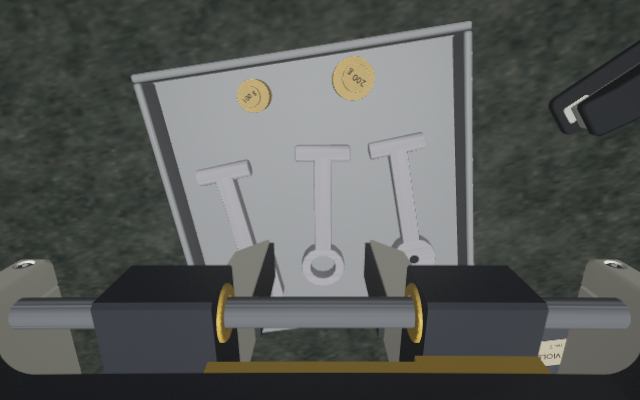

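The wrist view has the eye link centred between the open fingers: ring at (323,266), crossbar at (323,153). The disc and fork links lie clear outside the fingers.

```bash
python3 - <<'E'
from h import *
p=cam("wrist");g=cv2.cvtColor(cv2.imread('pics/w1.png'),cv2.COLOR_BGR2GRAY)
r=onz(p,(323,264.5),20);c=onz(p,(323,152.5),20);print(r,c,np.linalg.norm(r-c),np.degrees(np.arctan2(*(r-c)[[1,0]])))
print("hdl edges",[onz(p,q,20).round(1) for q in((315.5,200),(330.5,200))])
d=(r-c)/np.linalg.norm(r-c);print("grip",r-55*d)
crop('pics/w1.png',280,130,370,290,5,'pics/w1c.png')
E
```

```text
[566.80116558 361.852957    20.        ] [470.50383923 383.56192844  20.        ] 98.7140035767797 -12.704207978208188
hdl edges [array([507.5, 368.9,  20. ]), array([510.2, 380.9,  20. ])]
grip [513.14765385 373.94843875  20.        ]
```

View pics/w1c.png

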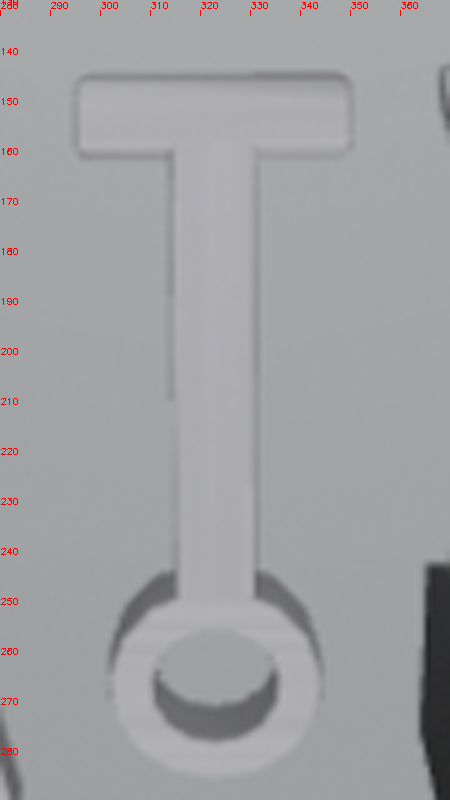

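```bash
python3 -c "
from h import *
plan([513,374,9],77.2)"
```

```text
shift [0.012 0.05  0.61 ] turn [ 0.001 -0.    -0.002]
```

```bash
python3 -m inch '[[[0.01,0.05,0.15,0,0,0,0],[0.01,0.05,0.3,0,0,0,0],[0.01,0.05,0.45,0,0,0,0],[0.01,0.05,0.55,0,0,0,0],[0.01,0.05,0.58,0,0,0,0],[0.01,0.05,0.605,0,0,0,0],[0.01,0.05,0.605,0,0,0,0],[0.01,0.05,0.605,0,0,0,0.5],[0.01,0.05,0.605,0,0,0,1],[0.01,0.05,0.605,0,0,0,1]]]'
python3 -m inch '[[[0,0,0,0,0,0,1],[0,0,0,0,0,0,1],[0,0,0,0,0,0,1],[0,0,-0.02,0,0,0,1],[0,0,-0.05,0,0,0,1],[0,0,-0.15,0,0,0,1],[0,0,-0.35,0,0,0,1],[0,0,-0.5,0,0,0,1],[0,0,-0.6,0,0,0,1],[0,0,-0.6,0,0,0,1]]]'
python3 -c "
from h import *
plan([580,116,130],76.3)
for n in('wrist','top'):cv2.imwrite(f'pics/{n}2.png',cv2.cvtColor(bot.capture(n),cv2.COLOR_RGB2BGR))"
```

```text
time: 6.4
tool_pos: [512.8, 373.7, 10.0]
tcp_rot: [3.141, -0.0, 1.346]
contact_force: [1.0, 0.1, 0.3]
grip_width: 20.6
time: 7.65
tool_pos: [513.5, 374.1, 131.6]
tcp_rot: [3.139, -0.002, 1.346]
contact_force: [-0.3, 0.1, -2.1]
grip_width: 13.7
shift [-1.184  0.611  0.007] turn [ 0.004 -0.003  0.019]
```

View pics/wrist2.png

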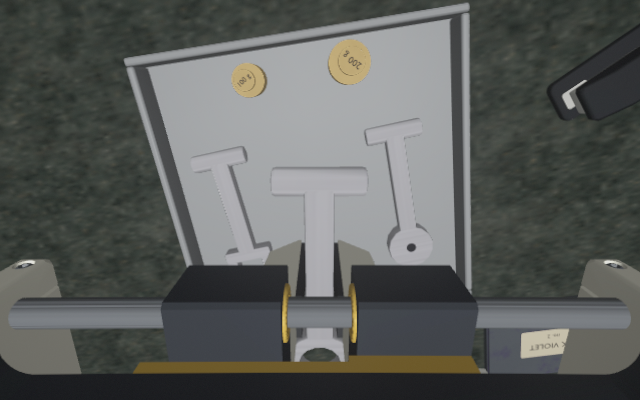

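View pics/top2.png

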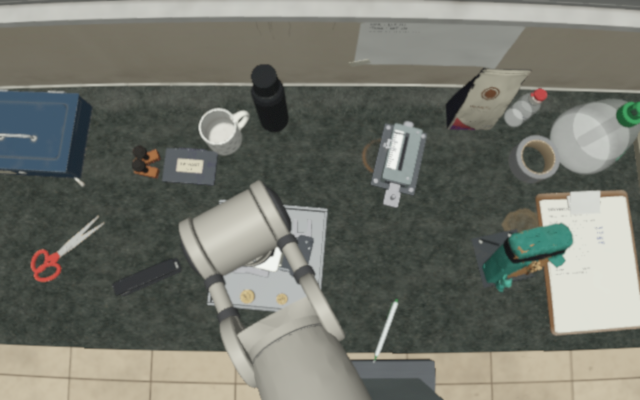

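The eye link is held (opening 13.7 mm), with its crossbar at (319,180). The other two fittings are still in the tray. Next I check the link's pose in the hand.

```bash
python3 - <<'E'
from h import *
crop('pics/wrist2.png',250,155,390,375,3,'pics/w2c.png')
p=cam("wrist"); P=bot.camera_params('wrist');T=np.array(P['T_tool_cam'])
q={'R':T[:3,:3].T,'t':-T[:3,:3].T@T[:3,3],**{k:P[k] for k in('fx','fy','cx','cy','k1')}}
for x,y,z in((-22,-50,-10),(22,-50,-10),(-22,-36,-10),(22,-36,-10),(-7,-20,-10),(7,-20,-10),(0,-47.5,-10),(0,57,-10),(0,57-19,-10),(0,57-11,-10),(0,57-11,4)): print((x,y,z),proj(q,(x,y,z)).round(1))
E
```

```text
(-22, -50, -10) [270.1 166.6]
(22, -50, -10) [370.9 166.6]
(-22, -36, -10) [271.5 197.2]
(22, -36, -10) [369.5 197.1]
(-7, -20, -10) [305.4 230. ]
(7, -20, -10) [335.6 230. ]
(0, -47.5, -10) [320.5 172.2]
(0, 57, -10) [320.4 363.7]
(0, 38, -10) [320.4 333.9]
(0, 46, -10) [320.4 346.7]
(0, 46, 4) [320.3 328.6]
```

View pics/w2c.png

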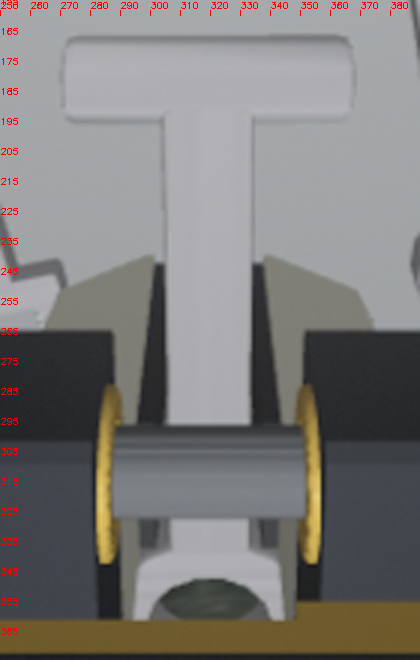

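```bash
python3 - <<'E'
from h import *
crop('pics/side0.png',265,145,355,205,8,'pics/s_g.png')
s=cam('side');p=cam('top')
for z in(52,62,75):print(z,proj(s,(632,104,z)),proj(p,(632,104,z)))
E
```

```text
52 [337.12901134 174.82568207] [391.94350911 197.86324121]
62 [337.12107929 171.41986837] [392.6915392  197.01332938]
75 [337.11060733 166.94181332] [393.68567018 195.88365586]
```

View pics/s_g.png

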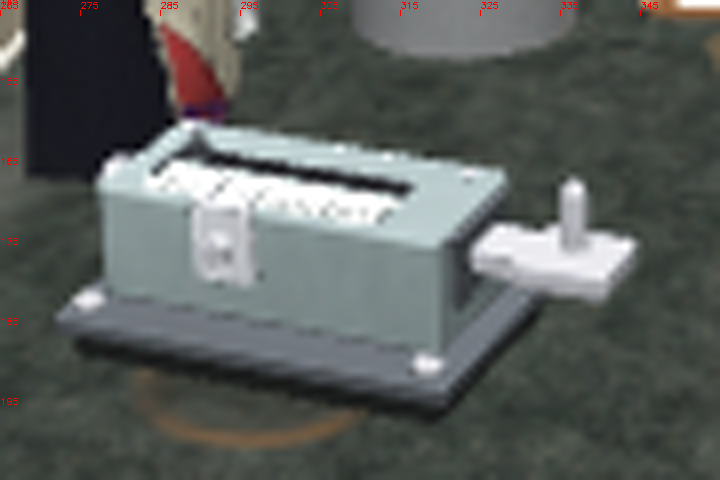

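```bash
python3 -m inch '[[[-0.15,0.1,0,0,0,0,1],[-0.35,0.2,0,0,0,0,1],[-0.6,0.3,0,0,0,0,1],[-0.8,0.4,0,0,0,0,1],[-0.95,0.5,0,0,0,0.02,1],[-1,0.55,0,0,0,0.02,1],[-1,0.6,0,0,0,0.02,1],[-1,0.6,0,0,0,0.02,1],[-1,0.6,0,0,0,0.02,1],[-1,0.6,0,0,0,0.02,1]]]'
python3 -c "
from h import *
plan([577.5,118,100],76.4)"
```

```text
time: 9.0
tool_pos: [584.8, 152.8, 129.6]
tcp_rot: [-3.141, 0.0, 1.332]
contact_force: [-0.1, 0.9, -1.5]
grip_width: 13.4
shift [-0.178  0.006  0.148] turn [-0.     0.    -0.002]
```

```bash
python3 -m inch '[[[-0.06,0,0.05,0,0,0,1],[-0.12,0,0.1,0,0,0,1],[-0.18,0.005,0.14,0,0,0,1],[-0.18,0.005,0.15,0,0,0,1],[-0.18,0.005,0.15,0,0,0,1],[-0.18,0.005,0.15,0,0,0,1],[-0.18,0.005,0.15,0,0,0,1],[-0.18,0.005,0.15,0,0,0,1],[-0.18,0.005,0.15,0,0,0,1],[-0.18,0.005,0.15,0,0,0,1]]]'
python3 -c "
from h import *
for n in('wrist','top','side'):cv2.imwrite(f'pics/{n}3.png',cv2.cvtColor(bot.capture(n),cv2.COLOR_RGB2BGR))
crop('pics/side3.png',255,115,375,205,6,'pics/side3c.png')
crop('pics/top3.png',340,110,440,230,5,'pics/top3c.png')"
```

```text
time: 10.25
tool_pos: [577.6, 116.8, 99.7]
tcp_rot: [3.142, 0.0, 1.331]
contact_force: [0.1, -0.6, -1.1]
grip_width: 13.2
```

View pics/side3c.png

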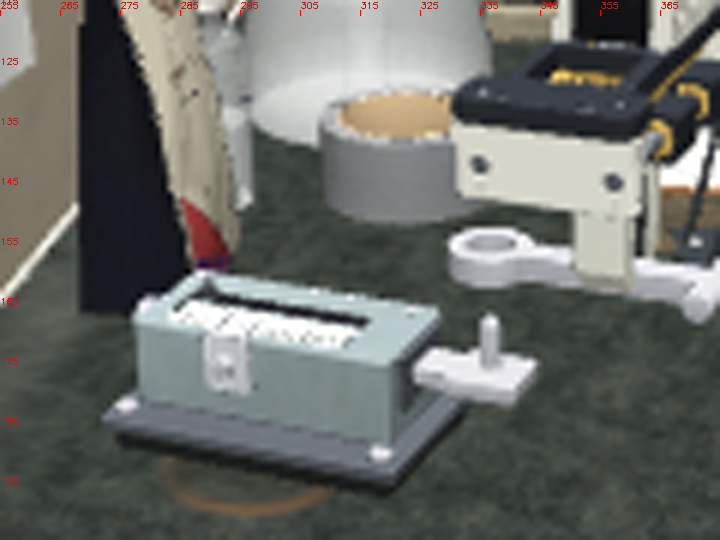

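View pics/top3c.png

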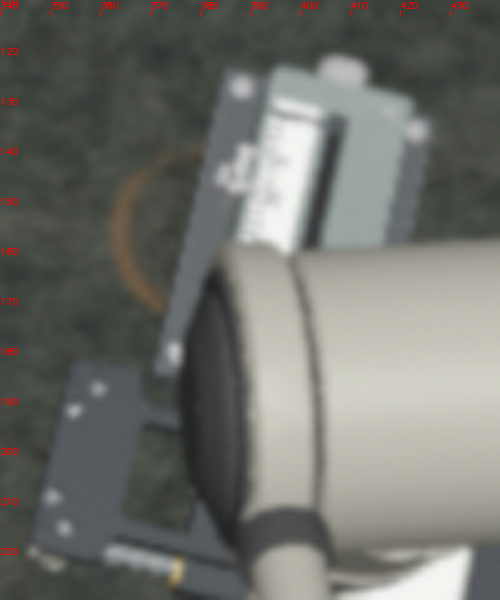

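View pics/wrist3.png

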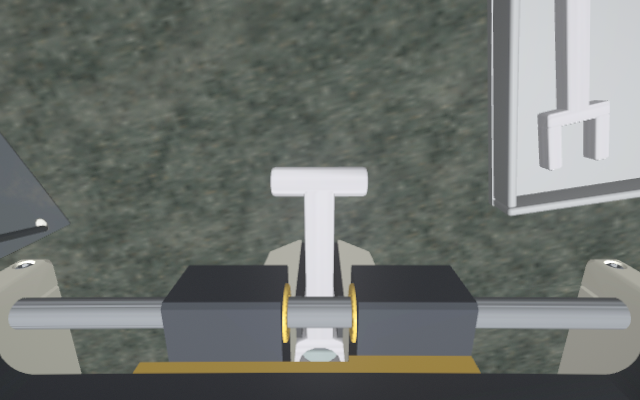

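```bash
python3 - <<'E'
from h import *
s=cam('side')
print(proj(s,(633,103.3,109.7)),proj(s,(633,103.3,95.7)), 'xbar',proj(s,(577.6-45*.972,116.8+45*.235,109.7)),'post',proj(s,(633,104,75)),proj(s,(633,104,52)))
for dy in(-10,10):print(proj(s,(633,103.3+dy,109.7)))
crop('pics/side3.png',320,145,380,190,12,'pics/side3d.png')
E
```

```text
[336.73813391 154.58100706] [336.75234788 159.56758751] xbar [374.67314964 160.07982985] post [336.73553448 166.92231405] [336.75817106 174.80508757]
[337.27648337 153.12730426]
[336.19031399 156.06028373]
```

View pics/side3d.png

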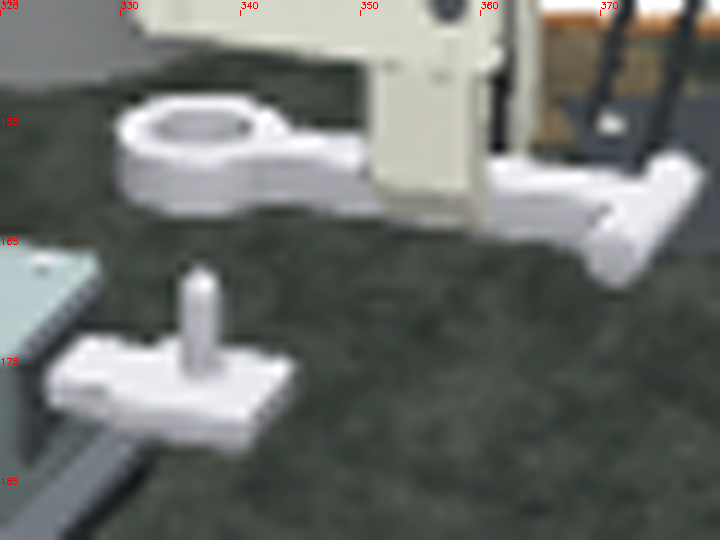

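```bash
python3 -m inch '[[[0.005,0,0.03,0,0,0,1],[0.005,0,0.06,0,0,0,1],[0.005,0,0.08,0,0,0,1],[0.005,0,0.1,0,0,0,1],[0.005,0,0.12,0,0,0,1],[0.005,0,0.14,0,0,0,1],[0.005,0,0.16,0,0,0,1],[0.005,0,0.18,0,0,0,1],[0.005,0,0.195,0,0,0,1],[0.005,0,0.195,0,0,0,1]]]'
python3 -c "
from h import *
for n in('wrist','side'):cv2.imwrite(f'pics/{n}4.png',cv2.cvtColor(bot.capture(n),cv2.COLOR_RGB2BGR))
crop('pics/side4.png',310,145,380,190,11,'pics/side4d.png')"
```

```text
time: 11.65
tool_pos: [577.7, 117.7, 60.4]
tcp_rot: [-3.141, 0.0, 1.331]
contact_force: [-0.0, -1.0, -1.2]
grip_width: 13.9
```

View pics/side4d.png

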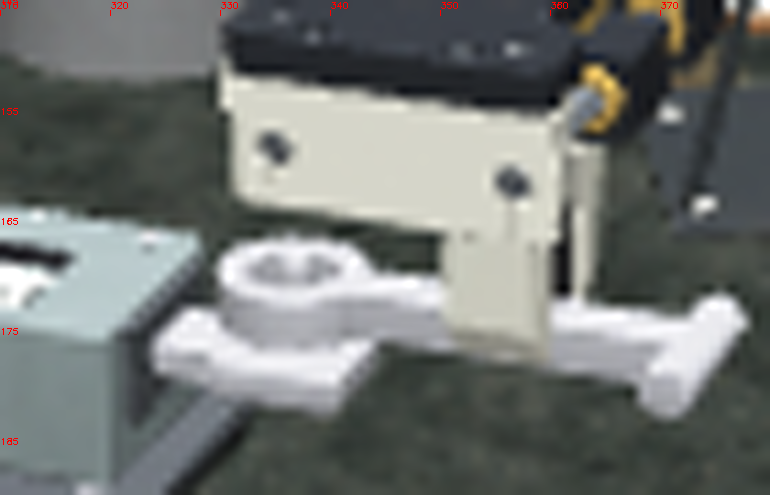

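View pics/wrist4.png

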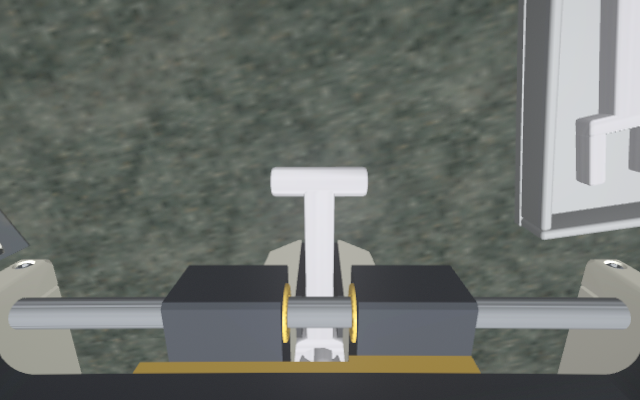

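The ring is down round the post: its tip shows in the hole at about (337,169) in the side view, with no unexpected force. I'll lower it 2.5 mm and start the pull.

```bash
python3 -m inch '[[[0,0,0.012,0,0,0,1],[0,-0.01,0.012,0,0,0,1],[0,-0.025,0.012,0,0,0,1],[0,-0.04,0.012,0,0,0,1],[0,-0.06,0.012,0,0,0,1],[0,-0.08,0.012,0,0,0,1],[0,-0.1,0.012,0,0,0,1],[0,-0.12,0.012,0,0,0,1],[0,-0.13,0.012,0,0,0,1],[0,-0.13,0.012,0,0,0,1]]]'
python3 -c "
from h import *
for n in('top','side'):cv2.imwrite(f'pics/{n}5.png',cv2.cvtColor(bot.capture(n),cv2.COLOR_RGB2BGR))
crop('pics/side5.png',265,145,385,205,6,'pics/side5d.png')
crop('pics/top5.png',360,110,440,210,5,'pics/top5d.png')"
```

```text
time: 13.0
tool_pos: [552.8, 123.9, 58.5]
tcp_rot: [3.141, -0.0, 1.331]
contact_force: [5.8, -1.4, -2.7]
grip_width: 13.5
```

View pics/side5d.png

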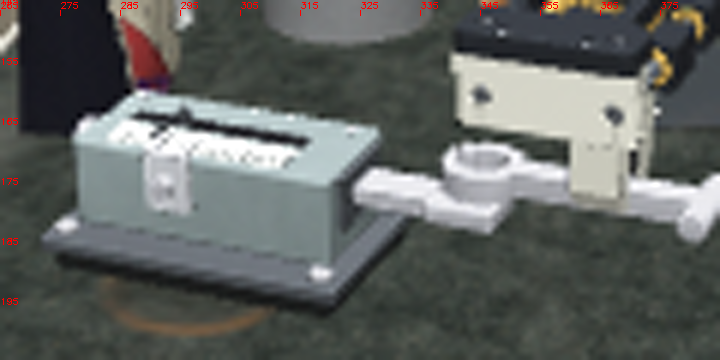

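View pics/top5d.png

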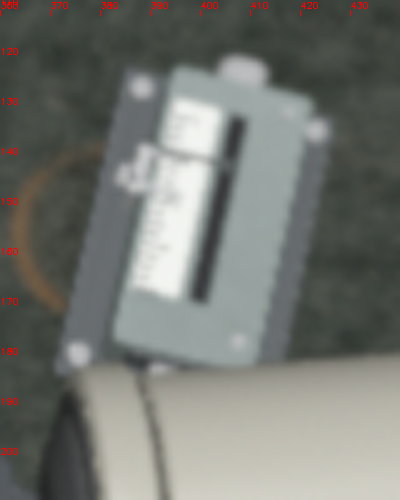

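The bar has come out: the pointer is visible in the top view at about (398,141), still next to the clip's far prong (390,140). I'll zoom in for the remaining distance.

```bash
python3 - <<'E'
from h import *
crop('pics/top5.png',375,125,415,165,15,'pics/top5e.png')
E
```

```text
(no output)
```

View pics/top5e.png

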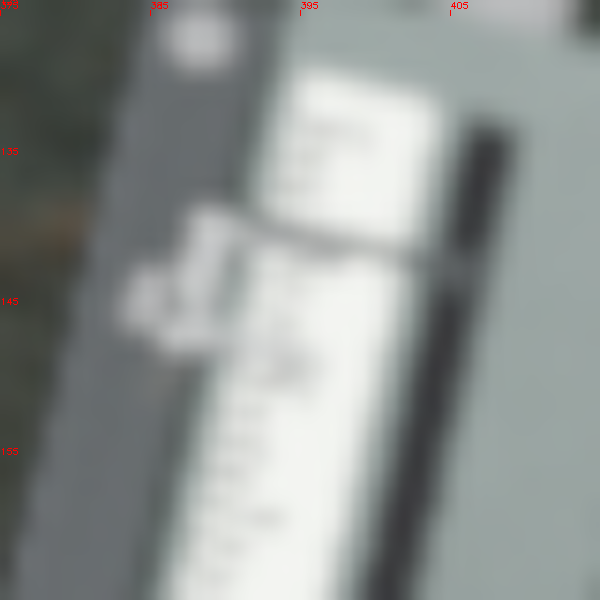

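```bash
python3 - <<'E'
from h import *
p=cam('top');G=lambda x,y:onz(p,((x+.5)/15-.5+375,(y+.5)/15-.5+125),69.5)
a=np.radians(-13.7);d=np.array([np.cos(a),np.sin(a),0])
for n,q in dict(far=(212,212),near=(205,338),neartip=(225,338),p1=(265,217),p2=(300,228),p3=(370,245),p4=(430,258)).items(): print(n,G(*q).round(1),(G(*q)@d).round(1))
E
```

```text
far [760.2 110.7  69.5] 712.4
near [741.1 112.2  69.5] 693.5
neartip [741.2 109.3  69.5] 694.2
p1 [759.6 102.9  69.5] 713.6
p2 [757.9  97.8  69.5] 713.2
p3 [755.5  87.7  69.5] 713.2
p4 [753.6  78.9  69.5] 713.4
```

```bash
python3 -m inch '[[[0,-0.01,0,0,0,0,1],[0,-0.02,0,0,0,0,1],[0,-0.03,0,0,0,0,1],[0,-0.04,0,0,0,0,1],[0,-0.05,0,0,0,0,1],[0,-0.05,0,0,0,0,1],[0,-0.05,0,0,0,0,1],[0,-0.05,0,0,0,0,1],[0,-0.05,0,0,0,0,1],[0,-0.05,0,0,0,0,1]]]'
python3 -c "
from h import *
for n in('top','side'):cv2.imwrite(f'pics/{n}6.png',cv2.cvtColor(bot.capture(n),cv2.COLOR_RGB2BGR))
crop('pics/side6.png',265,145,385,205,6,'pics/side6d.png')
crop('pics/top6.png',375,125,415,165,15,'pics/top6e.png')"
```

```text
time: 14.35
tool_pos: [543.6, 126.2, 58.6]
tcp_rot: [3.14, -0.0, 1.331]
contact_force: [5.8, -1.3, -2.9]
grip_width: 13.5
```

View pics/side6d.png

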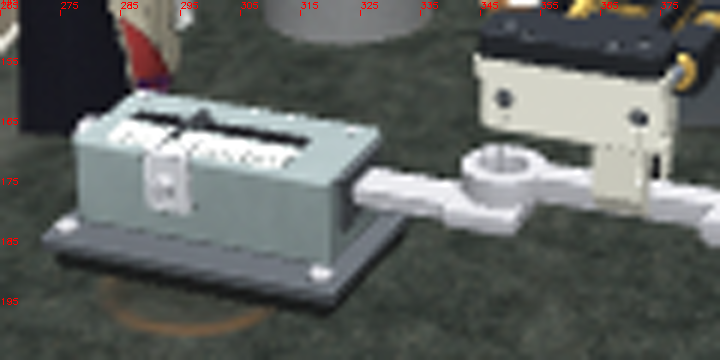

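View pics/top6e.png

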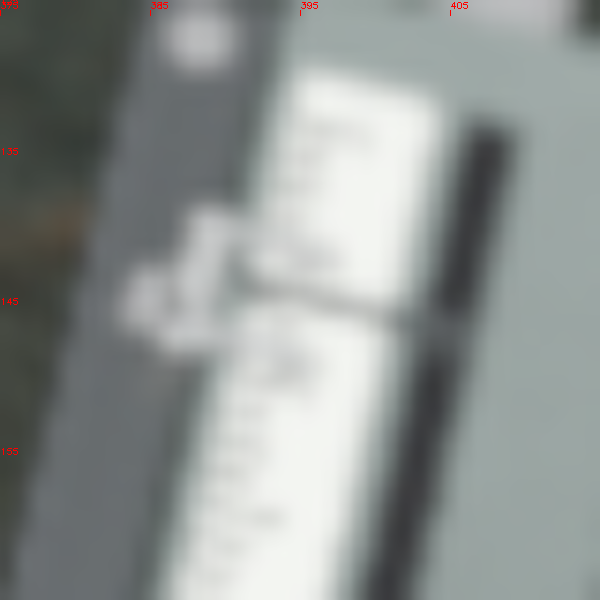

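```bash
python3 - <<'E'
from h import *
p=cam('top');G=lambda x,y:onz(p,((x+.5)/15-.5+375,(y+.5)/15-.5+125),69.5)
a=np.radians(-13.7);d=np.array([np.cos(a),np.sin(a),0])
for q in((262,286),(300,294),(370,311),(400,318)): print((G(*q)@d).round(1))
g=cv2.cvtColor(cv2.imread('pics/top6.png'),cv2.COLOR_BGR2GRAY)
print(g[135:152,384:400])
E
```

```text
703.2
703.4
703.4
703.5
[[108 106 106 107 108 106 103 118 156 190 212 215 225 237 240 239]
 [107 106 106 108 107 105 101 125 166 196 217 221 231 241 243 243]
 [107 105 106 107 108 106 103 130 172 196 210 219 232 241 244 244]
 [107 106 108 118 132 132 123 143 182 208 219 228 237 242 244 244]
 [106 106 111 141 176 178 166 167 188 208 216 229 239 243 244 244]
 [106 106 114 150 190 195 185 185 196 207 213 225 234 240 243 244]
 [108 110 124 162 193 193 173 180 200 210 209 212 220 231 241 244]
 [128 132 146 180 196 187 157 174 206 216 209 205 212 223 239 243]
 [162 166 167 193 197 180 151 155 183 198 203 208 218 227 237 240]
 [175 176 167 190 192 173 156 153 165 177 187 190 198 206 219 225]
 [177 175 163 182 188 169 170 186 199 203 208 203 194 190 193 194]
 [163 171 179 191 192 181 186 207 219 215 218 227 227 224 218 203]
 [133 157 186 191 191 187 192 207 216 215 221 232 239 240 237 226]
 [112 131 153 155 158 168 186 205 213 209 211 222 234 242 242 232]
 [110 117 120 118 129 163 191 211 217 206 203 215 230 241 242 230]
 [112 114 112 106 129 174 204 215 213 209 212 221 235 242 241 227]
 [111 111 106 107 138 182 215 224 225 229 231 230 239 243 238 220]]
```

The pointer reads 703.4 along the gauge axis, against about 703.1 for the mid-gap, so it lies in the gap between the prongs. I'll hold for one call to check that it stays put, then hand in.

```bash
python3 -m inch '[[[0,-0.003,0,0,0,0,1],[0,-0.003,0,0,0,0,1],[0,-0.003,0,0,0,0,1],[0,-0.003,0,0,0,0,1],[0,-0.003,0,0,0,0,1],[0,-0.003,0,0,0,0,1],[0,-0.003,0,0,0,0,1],[0,-0.003,0,0,0,0,1],[0,-0.003,0,0,0,0,1],[0,-0.003,0,0,0,0,1]]]'
python3 -c "
from h import *
for n in('top','side'):cv2.imwrite(f'pics/{n}7.png',cv2.cvtColor(bot.capture(n),cv2.COLOR_RGB2BGR))
crop('pics/side7.png',265,145,325,190,12,'pics/side7d.png')
crop('pics/top7.png',375,125,415,165,15,'pics/top7e.png')"
```

```text
time: 15.7
tool_pos: [543.0, 126.4, 58.6]
tcp_rot: [3.14, -0.0, 1.331]
contact_force: [5.9, -1.6, -2.7]
grip_width: 13.6
```

View pics/top7e.png

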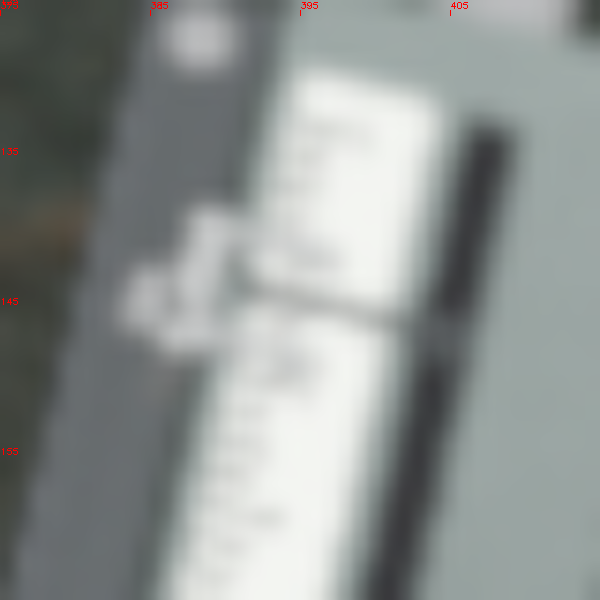

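View pics/side7d.png

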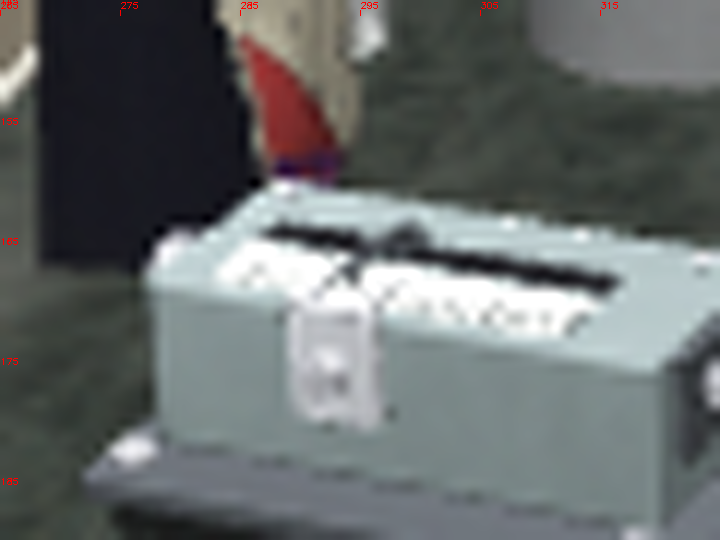

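View pics/side7.png

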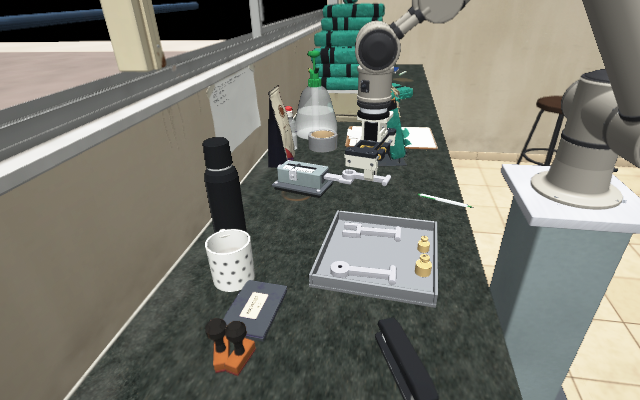

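The top view shows the pointer, about (391–403, 144–147), running into the middle of the clip's gap. The side view agrees: its tip is near (293,168), in the clip gap between about 289 and 296. The other fittings are still in the tray and the grip is firm.

```bash
python3 -c "
from plant import bot
print(bot.close_job(),bot.get_obs()['time'])"
```

```text
the job is handed in; nothing more can be done
the job is handed in; nothing more can be done
```

I took the eye link out of the tray by its handle, dropped its ring over the post and pulled the bar out about 30 mm. I handed in at about 15.8 s, still gripping the link. No verdict is reported.

- **Pointer:** it measured 703.4 mm along the gauge axis, against about 703.1 mm for the middle of the clip gap. A second reading from the clip's outline put it up to 1 mm short of the middle, so I pulled 0.6 mm more. The last top and side pictures show it between the prongs.
- **Hold:** the link stayed in the fingers (opening 13.6 mm) with a steady spring force of about 6 N. That is a little under the 6.3 N or so expected, within the force reading's scatter of about 1 N.
- **Clearances:** the fingers grip the handle well clear of the bar and gauge. The other two fittings and the weights are still in the tray.

No check failed. The wrist camera could barely see the ring, so I judged the fit on the post mainly from the side view.

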